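Clip the spoon rest onto the sauce pan and lay the spoon in it

ROBOT

A 6-joint arm with a two-finger parallel gripper is mounted at the origin on a cart in front of the work surface, level with it; the furniture and walls round the work are solid. World frame = base frame: x ahead of the robot, y to its left, z up, the work surface at z = 0. Lengths are in m, angles in rad, forces in N, time in s.
With the tool pointing down it reaches from about 0.375 to 0.975 m from the base axis. Payload 3.8 kg.
Tool frame: the origin (TCP) lies midway between the tips of the shut fingers; the grasp point (between the pads) lies 19 mm behind it; z points along the fingers, y is the line along which they close (so a half turn about z gives the same grasp; the last joint's range is limited). The gripper opens to 85 mm and grips with 20 to 120 N. Pads are 22 mm wide; open, the fingers measure 114 mm over their backs; the gripper's body (76 mm by 85 mm) begins 54 mm behind the grasp point. The pads swing forward as they close: fully open they stand 13 mm farther back than shut.
Start: joints at [-1.145, 0.264, 1.604, -0, 1.274, -0.037], TCP at [0.301, -0.604, 0.231] pointing down, gripper open.
Joint ranges: [-2.63, 2.63], [-0.94, 2.18], [0.31, 2.57], [-1.31, 4.45], [0, 2.66], [-2.55, 2.55]. Speed limits (rad/s): [2.57, 2.57, 3.14, 3.14, 3.14, 3.14].

INTERFACE

Orientations are given as a rotation vector (axis times angle).
In Python, from workcell import bot, cams gives the robot as it stands.
- The arm moves only by the tool play_rows, never from a script. Its argument "rows" is a list of rows, each a list of 2 entries, a list of its own where there are three numbers: the shift along the tool's x, y, z scaled (see below), then the turn, a rotation vector about the tool's x, y, z scaled (see below). A call has 1 to 20 rows; each row is the pose to reach, as a shift and turn from the pose commanded when the call began, along the tool's axes at that moment; what a row does not reach only later rows make up. The controller multiplies each number of a shift by 250 mm and each number of a turn by 45 degrees. A row lasts 1/12 s, in which the tool goes at most 41.7 mm and 7.16 degrees, less where a joint would pass 70% of its speed; a pose out of reach is approached as far as the arm can. A call with a number of a shift or a turn outside -1 to 1 is refused whole. A call with a gripper value outside its range is refused whole. "claw" is the opening, from -1 (shut) to 1 (fully open), set as the call begins (left out, the last holds). The fingers move at their own pace and stop on an object; "newtons" is the grip in N (left out, the last holds). Time passes only in rows, so rows that repeat a pose let the fingers close. It gives the time, the measured TCP pose, the force, the opening and the grip force at its end, in the units of the state.
- bot.read_state(): the state, without advancing time (a new reading comes with each control period).
- cams.read_camera(name): name is "scene" or "top"; returns a dict with "image" (400x640x3 uint8, red, green, blue), "K" (3x3 intrinsics, pixels), "T" (4x4, takes a point from camera to world coordinates). Camera axes: x right, y down, z forward; pixel columns grow to the right and rows downward; lengths in m; the calibration is good to about 2 mm. A picture is of the moment at which its call begins. There is no depth.
- bot.finish_job(): hands the job in; it is judged then, once.
The state is a dict: "time": time; "q": joint angles; "joint_vel": joint speeds; "joint_torque": joint torques, N m; "tool_pos": TCP position; "tcp_rot": TCP orientation; "wrist_force": force on the tool from outside, world axes, zero at the start; "torque": the same for the moment, N m; "width": opening from 0.0 (shut) to 1.0 (fully open); "grip_force": force on a finger pad.
Only numpy, scipy, OpenCV 4.12 (cv2) and the standard library are available. Lean on these libraries where they do the work, as an engineer would, in place of code of your own. Each camera call takes 0.05 s, during which the arm holds its last target. There are 200 camera calls.

TASK

Set up the open pan of green sauce for serving: take the clip-on spoon rest off the wall of the steel utensil bin and clip it onto the rim of the pan's front wall (the wall opposite the hinged lid), fully down on the rim and gripping it. Then lay the portion spoon in the two forks of the rest, bowl upward and out over the sauce, handle pointing away from the pan, and let go. Leave the lid open and do not disturb the other things on the table.

Things in the scene. Friction and masses are not known exactly. Their poses are not given: they have to be found in the camera images.
- rest: Clip-on spoon rest: sprung black clamp, tails up, jaws down, with a steel two-fork holder beside it; parked on the bin's front wall. Origin: on the plane of the fixed jaw's face, at the underside of its seats (rim level), mid-jaw. z up, y along the rim, x from the fixed jaw (outside the bin) to the lever jaw (inside). Spans x -36 to 46, y -20 to 68, z -42 to 66 mm; 0.14 kg.
- rest_grip (a point): Where to pinch the tails across x: x 3.5, y 0, z 40 mm in the rest's frame, midway between the tails when fully squeezed (37 mm over their outer faces, x -15 and 22; parked 50 mm here, lever tail out to x 40 at its top). Tails 24 mm wide, to z 56. Squeezing needs 15 N up to a stop; only the lever turns, the fixed half stays flat on its finger, upright.
- rest_jaw (a point): Middle of the fixed jaw's gripping pad, x 0, z -24 mm in the rest's frame (pad z -14 to -34, 40 mm along y). Squeezed open, the lever jaw stands 22 mm from it in x. Above the pad, under the seats, the room for a rim is x -11 to 20, so a rolled lip fits over the pad. Let go, the spring (4 N) draws this pad to the wall, and friction keeps the rest at the height where it closed.
- lever (a joint): Angle of the clamp's lever: 0 parked on the bin's 3 mm wall, about 0 on the pan, 0.50 rad squeezed fully open, -0.06 closed on nothing.
- rest_fork (a point): Middle of the spoon's bed: on the floor of the two forks, midway between them; x 2, y 52, z 22 mm in the rest's frame. Forks 36 mm before and behind it along the rest's x, 3 mm thick, 24 mm wide inside, prongs 22 mm tall, flared at the top. Between the forks is only a spine 10 mm wide, its top 10 mm below the floor, so fingers may straddle a handle there.
- bin: Plain open steel utensil bin, 150 x 170 x 95 mm (x, y, z), walls 3 mm, fixed to the table; origin under its centre. The rest is clipped to its front wall (outer face at x = -75 mm) with its seats on the rim. A measuring cup lies in it.
- pan: Square steel pan of green sauce, its hinged lid thrown back; 186 x 188 mm, fixed to the table; origin under its middle, rim top at z = 100 mm. Front wall: at -x, opposite the lid, 170 mm along y, 2 mm sheet, outer face at x = -73 mm under the lip, sloping 3.4 degrees inward going down. Inside, 140 mm free to the back wall at rim height. A second, shut pan at the back is not meant.
- pan_rim (a point): Middle of the front wall's rolled lip, on its top: x -76.2, y 0, z 100 mm in the pan's frame. The lip is 9.6 mm wide (x -71.4 to -81), 3 mm thick, and overhangs the wall outward by 7.6 mm.
- pan_lid (a joint): Angle of the pan's lid: 0 shut, 1.75 rad thrown fully back; it starts open, leaning back.
- spoon: Steel portion spoon lying on the table, 256 mm long, 0.06 kg. Straight flat handle 14 mm wide, 4 mm thick; round bowl 58 mm across, 18 mm deep. x along the handle to the bowl, z up. Origin: below the balance point at table height, the handle's underside 9 mm above it. Handle spans x -135 to 65 mm, sinking 3.7 degrees to its end on the table.
- spoon_bowl (a point): Centre of the mouth of the spoon's bowl, at x = 92, z = 18 mm in the spoon's frame.
- vial: Small white vial with a green cap standing on the table, 31 mm wide, 63 mm tall; a bystander. Origin under its centre.
- tape: Roll of beige tape lying flat, 104 mm wide, 25 mm tall; a bystander. Origin under its centre.
- jar: Spice jar with a white cap standing behind, 47 mm wide, 98 mm tall; a bystander. Origin under its centre.
Things that resemble listed ones, but are neither listed nor needed, are in the scene too. Of the things that look like the rest, the largest one is meant.

How it is judged:
By the outcome, as a careful person would: the job done as asked, in the order asked, and still so for the second after the job is handed in, with the robot touching nothing.
It also fails if it takes over 58 s, if anything falls off the work surface, if the arm or the gripper's body presses on something with over 40 N, if the wrist force passes 120 N, or if a joint passes its speed limit or range.

## Working session

There is one attempt and no reset: what is moved stays moved. The work goes in short steps, Python scripts to look and compute and a tool call to move; the robot and the scene stay as the last step left them, time stands still between calls to the robot, and variables do not carry over. Pictures are saved under pics/ and viewed, at most 10 in all, crops included, and the job is handed in when it is done.

Besides the shell and the picture viewer there is one more tool, called after "Call:" by a JSON object that holds its "fn" and its "kwargs", one argument or row to a line. play_rows: Moves the arm, as the interface text tells. Its arguments: {"type":"object","properties":{"rows":{"type":"array","items":{"type":"array"}},"claw":{"type":"number"},"newtons":{"type":"number"}},"required":["rows"]}

```bash
mkdir -p pics
python3 - <<'E'
from workcell import bot,cams
import cv2,numpy as np
np.set_printoptions(precision=4,suppress=True)
for n in("scene","top"):
    d=cams.read_camera(n); cv2.imwrite(f"pics/{n}0.png",d["image"][:,:,::-1]); print(n,d["K"],d["T"])
    np.savez(f"{n}.npz",K=d["K"],T=d["T"])
    cv2.imwrite(f"pics/{n}0b.png",cv2.resize(d["image"][:,:,::-1],(800,500),interpolation=cv2.INTER_CUBIC))
print(bot.read_state())
E
```

```text
scene [[392.8645   0.     314.5811]
 [  0.     392.8645 200.6984]
 [  0.       0.       1.    ]] [[-0.8972 -0.2237  0.3809  0.1579]
 [-0.4416  0.4735 -0.7621  0.9176]
 [-0.0099 -0.8519 -0.5235  0.7274]
 [ 0.      0.      0.      1.    ]]
top [[409.0699   0.     320.4007]
 [  0.     409.0699 197.2774]
 [  0.       0.       1.    ]] [[-0.0242 -0.9757  0.2179  0.3843]
 [-0.9997  0.0228 -0.009  -0.0034]
 [ 0.0038 -0.2181 -0.9759  1.1881]
 [ 0.      0.      0.      1.    ]]
{'time': 0.1, 'q': array([-1.1449,  0.2647,  1.6052, -0.    ,  1.2737, -0.0369]), 'joint_vel': array([ 0.0008, -0.0003, -0.0012,  0.0004, -0.0003, -0.0005]), 'joint_torque': array([  0.0004, -51.6707, -36.8591,  -0.0001,   0.0063,  -0.    ]), 'tool_pos': array([ 0.3011, -0.6034,  0.2301]), 'tcp_rot': array([-3.0559, -0.7201,  0.0006]), 'wrist_force': array([-0.2081,  0.1394, -0.5849]), 'torque': array([-0.0019, -0.025 ,  0.0193]), 'grip_force': 0.0, 'width': 0.9985057918874879}
```

View pics/scene0b.png

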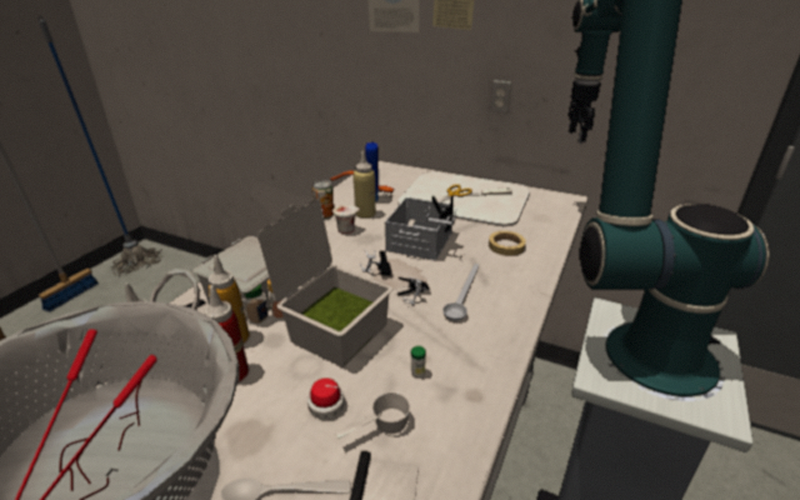

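View pics/top0b.png

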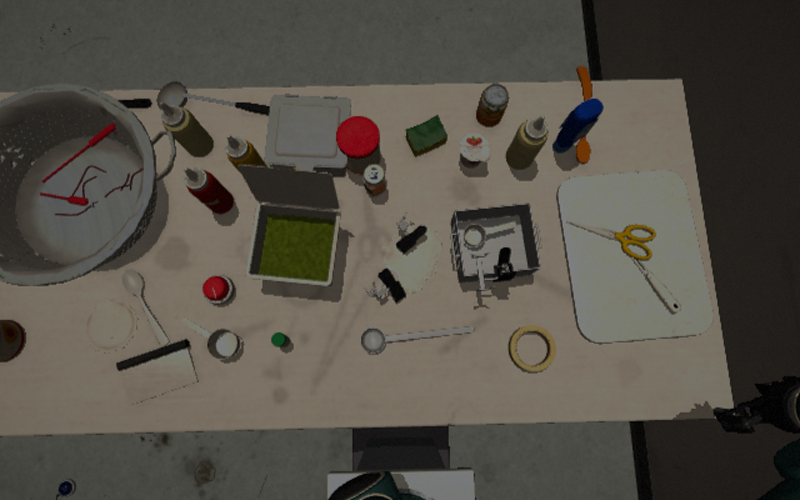

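The scene view shows the open pan (340,310), the bin with the rest (420,225), the spoon (455,310 bowl) and two small decoy clips. In the top view the pan is at (295,245), the bin at (495,243) and the spoon bowl at (373,341), with its handle running to (473,329).

Run:
```python
import cv2,numpy as np
a=cv2.imread("pics/top0.png"); s=cv2.imread("pics/scene0.png")
def crop(im,x,y,w,h,k):
    c=cv2.resize(im[y:y+h,x:x+w],None,fx=k,fy=k,interpolation=cv2.INTER_CUBIC)
    c=cv2.convertScaleAbs(c,alpha=1.5,beta=10)
    for i in range((x//10+1)*10,x+w,10): cv2.line(c,((i-x)*k,0),((i-x)*k,4+6*(i%50==0)),(0,255,255),1)
    for i in range((y//10+1)*10,y+h,10): cv2.line(c,(0,(i-y)*k),(4+6*(i%50==0),(i-y)*k),(0,255,255),1)
    return c
o=np.zeros((600,800,3),np.uint8)
o[:300,:400]=crop(a,350,155,100,75,4+0)[:300,:400]      # top: bin
o[:300,400:]=crop(a,190,160,100,75,4)     # top: pan
o[300:,:400]=crop(s,300,145,100,75,4)     # scene: bin
o[300:,400:]=crop(s,215,205,100,75,4)
cv2.imwrite("pics/c1.png",o)
```

```text
(no output)
```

View pics/c1.png

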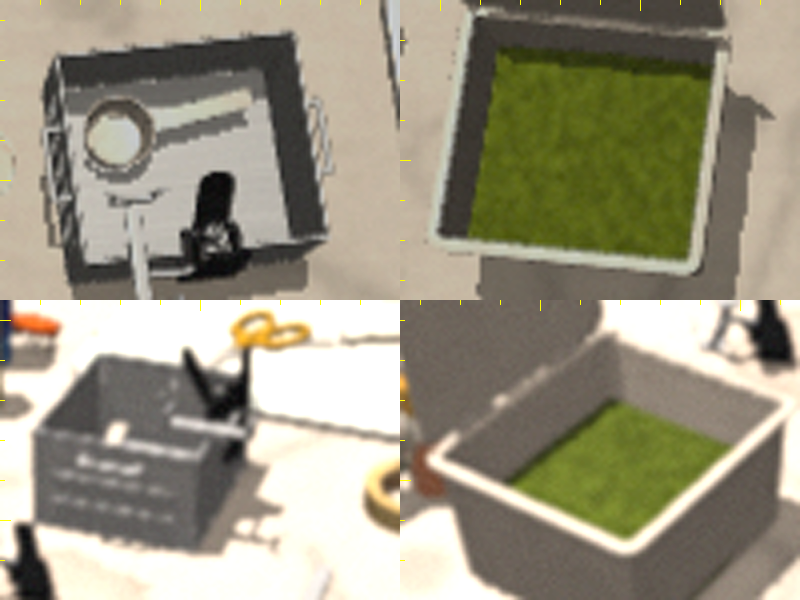

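The top crop shows the bin rim corners at crop (50,58), (295,34), (326,238) and (72,272). The rest is on the front wall, with its tails near (215,215) and its forks at (135,230). The pan's front lip runs from (434,240) to (697,272), and the scene crop shows its corners at (625,550) and (785,400).

```bash
cat > h.py <<'E'
import numpy as np,cv2
from workcell import bot,cams
np.set_printoptions(precision=4,suppress=True)
C={n:dict(np.load(n+".npz")) for n in("scene","top")}
def ray(n,p):
    c=C[n]; d=c["T"][:3,:3]@np.linalg.inv(c["K"])@np.array([p[0],p[1],1.]); return c["T"][:3,3],d
def onz(n,p,z):
    o,d=ray(n,p); return o+d*(z-o[2])/d[2]
def tri(pt,ps):
    a,d=ray("top",pt); b,e=ray("scene",ps)
    s=np.linalg.lstsq(np.c_[d,-e],b-a,rcond=None)[0]; p,q=a+s[0]*d,b+s[1]*e
    return (p+q)/2,np.linalg.norm(p-q)
def proj(n,P):
    c=C[n]; q=c["K"]@(c["T"][:3,:3].T@(np.asarray(P)-c["T"][:3,3])); return q[:2]/q[2]
E
python3 - <<'E'
from h import *
t=lambda x,y:(350+x/4-.4,155+y/4-.4); s=lambda x,y:(300+x/4-.4,145+y/4-.4)
tp=lambda x,y:(190+x/4-.4,160+y/4-.4); sp=lambda x,y:(215+x/4-.4,205+y/4-.4)
b={k:onz("top",t(*p),.095) for k,p in dict(BL=(50,58),BR=(295,34),FR=(326,238),FL=(72,275)).items()}
for k,v in b.items(): print(k,v)
for k,p in dict(BL=(35,132),FL=(200,152),BR=(100,57)).items(): print("s",k,onz("scene",s(*p),.095))
pt=dict(FL=tp(34,240),FR=tp(297,272),BL=tp(67,10),BR=tp(328,40))
ps=dict(FL=sp(225,250),FR=sp(388,103),BL=sp(30,155))
for k in pt: print("pan",k,onz("top",pt[k],.1), k in ps and (onz("scene",ps[k],.1),tri(pt[k],ps[k])))
# masks: pan rim front lip, spoon, black rest
im=cv2.imread("pics/top0.png"); hsv=cv2.cvtColor(im,cv2.COLOR_BGR2HSV)
# front lip: bright ridge per column
g=cv2.cvtColor(im,cv2.COLOR_BGR2GRAY).astype(float)
P=[]
for u in range(206,262,5):
    v0=220+(u-198.5)*8/65.7-.5; vs=np.arange(int(v0)-5,int(v0)+6); col=g[vs,u]
    print(u,col.astype(int)) if u in(206,231,256) else 0
# spoon: low saturation, on table
roi=hsv[250:295,280:390]; print("sat tbl",np.median(roi[...,1]),np.median(roi[...,2]))
m=((roi[...,1]<30)&(roi[...,2]>60)).astype(np.uint8); m=cv2.morphologyEx(m,cv2.MORPH_CLOSE,np.ones((3,3)))
n,l,st,ce=cv2.connectedComponentsWithStats(m)
for i in range(1,n):
    if st[i,4]>30: print(st[i]+[280,250,0,0,0],ce[i]+[280,250])
k=1+np.argmax(st[1:,4]); ys,xs=np.where(l==k)
for u in range(xs.min(),xs.max()+1,6): v=ys[xs==u]; print(u+280,v.min()+250,v.max()+250,end=' | ')
E
```

```text
BL [ 0.706  -0.1314  0.095 ]
BR [ 0.7194 -0.3033  0.095 ]
FR [ 0.5745 -0.3129  0.095 ]
FL [ 0.5532 -0.1392  0.095 ]
s BL [ 0.7035 -0.1286  0.095 ]
s FL [ 0.5636 -0.1555  0.095 ]
s BR [ 0.7156 -0.2855  0.095 ]
pan FL [0.5734 0.3169 0.1   ] (array([0.5749, 0.3217, 0.1   ]), (array([0.5754, 0.3185, 0.0968]), np.float64(0.0030491663438990077)))
pan FR [0.5476 0.1401 0.1   ] (array([0.5538, 0.1458, 0.1   ]), (array([0.5516, 0.1418, 0.0971]), np.float64(0.007615927159989645)))
pan BL [0.7347 0.3007 0.1   ] (array([0.7384, 0.2973, 0.1   ]), (array([0.7345, 0.3003, 0.103 ]), np.float64(0.0017709645114233428)))
pan BR [0.7088 0.1196 0.1   ] False
206 [ 29  34  32  33  60 113 124 116 100 118 117]
231 [ 47  48  47  48  75 123 124 108  60  62  60]
256 [ 53  51  53  70 110 126 116  64  56  55  56]
sat tbl 47.0 124.0
[288 261  91  22 664] [320.4172 269.3313]
288 270 273 | 294 263 281 | 300 262 281 | 306 266 278 | 312 268 272 | 318 267 271 | 324 267 271 | 330 266 270 | 336 266 269 | 342 265 269 | 348 264 268 | 354 264 267 | 360 263 267 | 366 262 266 | 372 262 265 | 378 262 264 |
```

Run:
```python
from h import *
im=cv2.imread("pics/top0.png"); g=cv2.cvtColor(im,cv2.COLOR_BGR2GRAY).astype(float)
us,cs=[],[]
for u in range(212,260):
    v0=int(221+(u-198.5)*.11); vs=np.arange(v0-6,v0+7); w=np.clip(g[vs,u]-75,0,None)
    us.append(u);cs.append((vs*w).sum()/w.sum())
f=np.polyfit(us,cs,1); print("lip",f,np.std(np.array(cs)-np.polyval(f,us)),cs[::8])
A,B=[onz("top",(u,np.polyval(f,u)),.1) for u in(214,258)]; print(A,B,"yaw",np.degrees(np.arctan2((A-B)[0],(A-B)[1])))
# spoon
h=[(u,(a+b)/2) for u,a,b in [(318,267,271),(330,266,270),(342,265,269),(354,264,267),(366,262,266),(372,262,265)]]
h=np.array(h); f=np.polyfit(h[:,0],h[:,1],1)
a=onz("top",(312,np.polyval(f,312)),.013);b=onz("top",(378.8,np.polyval(f,378.8)),.003);bw=onz("top",(297.5,271.5),.018)
print("spoon",a,b,"bowl",bw,"len bowl-end",np.linalg.norm((bw-b)[:2]),"dir",np.degrees(np.arctan2(*(bw-b)[1::-1])),np.degrees(np.arctan2(*(a-b)[1::-1])))
def crop(im,x,y,w,h,k):
    c=cv2.resize(im[y:y+h,x:x+w],None,fx=k,fy=k,interpolation=cv2.INTER_NEAREST); return cv2.convertScaleAbs(c,alpha=2,beta=10)
s=cv2.imread("pics/scene0.png"); o=np.zeros((600,800,3),np.uint8)
o[:,:400]=crop(im,372,188,40,60,10); o[:,400:]=crop(s,335,143,40,60,10)
cv2.imwrite("pics/c2.png",o)
```

```text
lip [  0.1007 200.3689] 0.09758810557385367 [np.float64(221.79856115107913), np.float64(222.60283687943263), np.float64(223.2537313432836), np.float64(224.0483870967742), np.float64(224.93525179856115), np.float64(225.78523489932886)]
[0.5661 0.274  0.1   ] [0.5513 0.1558 0.1   ] yaw 7.139747766677138
spoon [0.4368 0.0147 0.013 ] [ 0.4524 -0.1771  0.003 ] bowl [0.4329 0.0555 0.018 ] len bowl-end 0.2333727485219176 dir 94.79402821932032 94.6704698514993
```

View pics/c2.png

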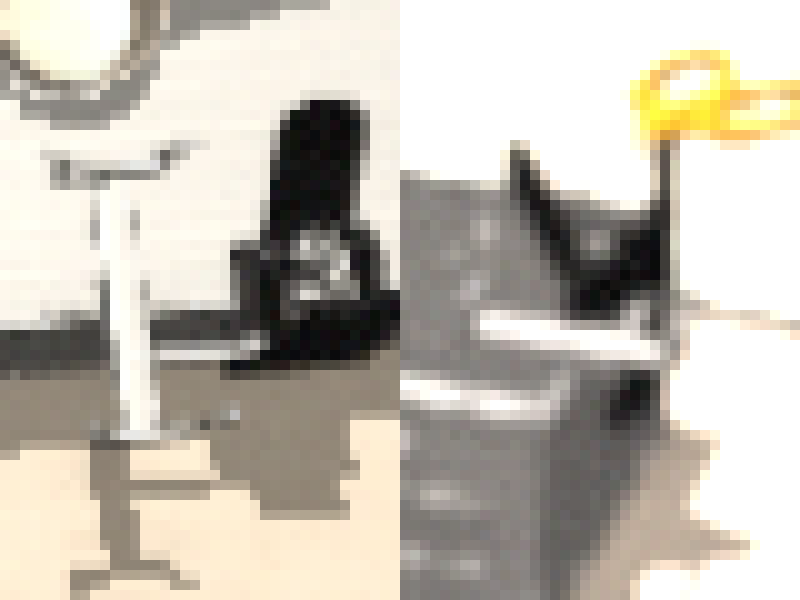

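The left (top) crop shows the lever tail tip at (325,100), the forks at (120,172) and (125,437), and the clamp body straddling the front wall. The right (scene) crop shows the lever tip at (515,145) and the fixed tail's top at (665,140).

Run:
```python
from h import *
from scipy.optimize import least_squares
T=lambda x,y:np.array([372+x/10-.5,188+y/10-.5]); S=lambda x,y:np.array([335+(x-400)/10-.5,143+y/10-.5])
print("lever tip",tri(T(325,104),S(517,148)))
print("forks",onz("top",T(120,172),.117),onz("top",T(125,437),.117))
# model points in rest frame (mm) -> observations
ob=[("top",(39,0,56),T(325,102)),("scene",(38,4,56),S(517,148)),("scene",(-13,4,56),S(663,142)),
    ("top",(38,52,22),T(120,175)),("top",(-34,52,22),T(125,435)),("scene",(-34,52,20),S(660,352)),("scene",(38,52,20),S(485,325))]
def res(p,full=False):
    c,s=np.cos(p[2]),np.sin(p[2]); R=np.array([[c,-s,0],[s,c,0],[0,0,1]])
    return np.concatenate([proj(n,[p[0],p[1],.095]+R@(np.array(q)/1e3))-o for n,q,o in ob])
r=least_squares(res,[.566,-.24,.075],x_scale=.01); print(r.x,np.degrees(r.x[2])); print(r.fun.reshape(-1,2))
# bin front wall outer face line from back corners with yaw
p=r.x;c,s=np.cos(p[2]),np.sin(p[2]);
print("grip",p[0]+.0035*c,p[1]+.0035*s, "wall dist from back edge",np.dot(np.array([.7127,-.2174])-p[:2],[c,s]))
```

```text
lever tip (array([ 0.6095, -0.2315,  0.1458]), np.float64(0.0015751463052104408))
forks [ 0.5992 -0.1814  0.117 ] [ 0.5279 -0.1786  0.117 ]
[ 0.5669 -0.2312  0.0588] 3.367036193526354
[[-0.3737  1.4463]
 [ 0.4271 -0.4335]
 [ 0.1694  2.5553]
 [-1.6834 -1.2165]
 [ 0.9697 -0.5647]
 [ 1.7152 -1.7089]
 [-1.3422 -2.7345]]
grip 0.5703960589383629 -0.2310136017745899 wall dist from back edge 0.14635784835099172
```

```bash
cat >> h.py <<'E'
from scipy.spatial.transform import Rotation as Ro
def tool(yaw,tilt=0):   # tool down, tool x at yaw (deg); tilt about world-yawed x axis
    y=np.radians(yaw); R=np.array([[np.cos(y),np.sin(y),0],[np.sin(y),-np.cos(y),0],[0,0,-1]])
    return Ro.from_matrix(R)*Ro.from_euler("x",tilt,degrees=True)
def go(pos,yaw,tilt=0):
    s=bot.read_state(); R=Ro.from_rotvec(s["tcp_rot"]); G=tool(yaw,tilt)
    print("t",round(s["time"],2),"pos",s["tool_pos"],"shift",R.inv().apply(np.array(pos)-s["tool_pos"])/.25,"turn",np.degrees((R.inv()*G).as_rotvec())/45)
    print(" F",s["wrist_force"],"w",round(s["width"]*85,1),"grip",s["grip_force"])
E
python3 -c "
from h import *
go((.43,-.42,.25),60); go((.569,-.231,.24),93.7)"
```

```text
t 0.1 pos [ 0.3011 -0.6034  0.2301] shift [ 0.7889 -0.4264 -0.0788] turn [-0.0025 -0.0008 -0.7441]
 F [-0.2081  0.1394 -0.5849] w 84.9 grip 0.0
t 0.1 pos [ 0.3011 -0.6034  0.2301] shift [ 1.6239 -0.8545 -0.0379] turn [-0.0022 -0.0016 -1.493 ]
 F [-0.2081  0.1394 -0.5849] w 84.9 grip 0.0
```

Call:
{"fn": "play_rows", "kwargs": {
  "rows": [
    [[0.79,-0.43,-0.08],[0,0,-0.75]],
    [[0.79,-0.43,-0.08],[0,0,-0.75]],
    [[0.79,-0.43,-0.08],[0,0,-0.75]],
    [[0.79,-0.43,-0.08],[0,0,-0.75]],
    [[0.79,-0.43,-0.08],[0,0,-0.75]],
    [[0.79,-0.43,-0.08],[0,0,-0.75]],
    [[0.79,-0.43,-0.08],[0,0,-0.75]]
  ],
  "claw": 1
}}

```text
time: 0.68
tool_pos: [0.4323, -0.416, 0.2514]
tcp_rot: [-2.713, -1.583, -0.002]
wrist_force: [-0.7, -0.3, 0.0]
width: 1.0
grip_force: 0.0
```

```bash
python3 -c "
from h import *
go((.569,-.231,.24),93.7)"
```

```text
t 0.68 pos [ 0.4323 -0.416   0.2514] shift [0.9133 0.1117 0.0473] turn [ 0.0008 -0.0019 -0.7372]
 F [-0.6975 -0.3376  0.0017] w 85.0 grip 0.0
```

Call:
{"fn": "play_rows", "kwargs": {
  "rows": [
    [[0.91,0.11,0.05],[0,0,-0.74]],
    [[0.91,0.11,0.05],[0,0,-0.74]],
    [[0.91,0.11,0.05],[0,0,-0.74]],
    [[0.91,0.11,0.05],[0,0,-0.74]],
    [[0.91,0.11,0.05],[0,0,-0.74]],
    [[0.91,0.11,0.05],[0,0,-0.74]],
    [[0.91,0.11,0.05],[0,0,-0.74]],
    [[0.91,0.11,0.05],[0,0,-0.74]],
    [[0.91,0.11,0.05],[0,0,-0.74]]
  ]
}}

```text
time: 1.43
tool_pos: [0.5661, -0.2368, 0.2383]
tcp_rot: [-2.152, -2.288, 0.002]
wrist_force: [-0.3, -0.1, 1.0]
width: 0.999
grip_force: 0.0
```

```bash
python3 -c "
from h import *
go((.569,-.231,.114),93.7)
s=bot.read_state();print(s['joint_vel'])"
```

```text
t 1.43 pos [ 0.5661 -0.2368  0.2383] shift [0.0227 0.0137 0.497 ] turn [-0.0017  0.0005 -0.0039]
 F [-0.3024 -0.089   1.034 ] w 84.9 grip 0.0
[-0.0184 -0.0061 -0.0001  0.0039  0.0012  0.0022]
```

Call:
{"fn": "play_rows", "kwargs": {
  "rows": [
    [[0.01,0.01,0.1],[0,0,0]],
    [[0.02,0.01,0.2],[0,0,0]],
    [[0.02,0.01,0.3],[0,0,0]],
    [[0.02,0.01,0.4],[0,0,0]],
    [[0.02,0.01,0.45],[0,0,0]],
    [[0.02,0.01,0.5],[0,0,0]],
    [[0.02,0.01,0.5],[0,0,0]]
  ]
}}

```text
time: 2.02
tool_pos: [0.5667, -0.231, 0.1111]
tcp_rot: [-2.15, -2.285, 0.003]
wrist_force: [0.2, -0.1, -0.5]
width: 0.999
grip_force: 0.0
```

```bash
python3 -c "
from h import *
go((.569,-.231,.114),93.7)
o=[]
for n,(x,y) in dict(top=(340,150),scene=(315,110)).items():
    d=cams.read_camera(n)['image'][y:y+100,x:x+100,::-1]; o.append(cv2.convertScaleAbs(cv2.resize(d,(400,400),interpolation=cv2.INTER_CUBIC),alpha=1.8,beta=15))
cv2.imwrite('pics/d1.png',np.hstack(o))"
```

```text
t 2.02 pos [ 0.5667 -0.231   0.1111] shift [-0.0004  0.009  -0.0118] turn [-0.0053 -0.0025 -0.0052]
 F [ 0.1713 -0.1249 -0.5044] w 84.9 grip 0.0
```

View pics/d1.png

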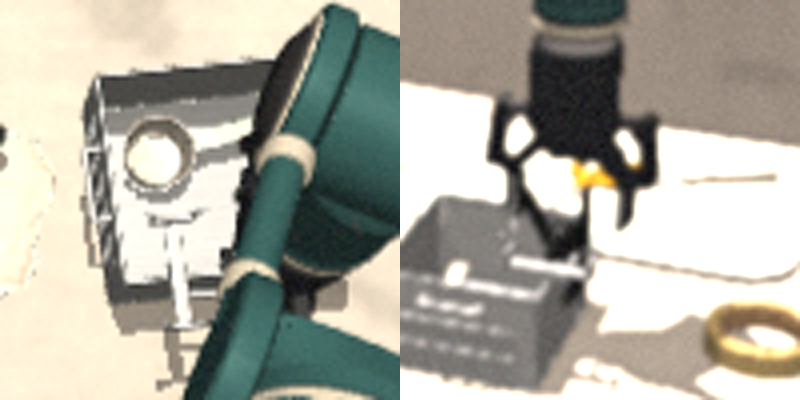

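The scene crop shows the open fingers straddling both tails. The lever finger at (515,200) is near the lever tail, and the outer finger at (630,215) is clear of the fixed tail at (588,190), as expected. Now I'll squeeze.

Call:
{"fn": "play_rows", "kwargs": {
  "rows": [
    [[0,0.01,-0.01],[0,0,0]],
    [[0,0.01,-0.01],[0,0,0]],
    [[0,0.01,-0.01],[0,0,0]],
    [[0,0.01,-0.01],[0,0,0]],
    [[0,0.01,-0.01],[0,0,0]],
    [[0,0.01,-0.01],[0,0,0]],
    [[0,0.01,-0.01],[0,0,0]],
    [[0,0.01,-0.01],[0,0,0]],
    [[0,0.01,-0.01],[0,0,0]],
    [[0,0.01,-0.01],[0,0,0]],
    [[0,0.01,-0.01],[0,0,0]],
    [[0,0.01,-0.01],[0,0,0]]
  ],
  "claw": -1,
  "newtons": 45
}}

```text
time: 3.12
tool_pos: [0.5754, -0.2317, 0.1225]
tcp_rot: [2.144, 2.284, 0.005]
wrist_force: [-1.9, 1.3, 16.1]
width: 0.433
grip_force: 45.6
```

```bash
python3 -c "
from h import *
go((.569,-.231,.24),93.7)"
```

```text
t 3.12 pos [ 0.5754 -0.2317  0.1225] shift [ 0.0025 -0.0212 -0.4703] turn [ 0.0108  0.0057 -0.0018]
 F [-1.8643  1.2858 16.1326] w 36.8 grip 45.61351579846814
```

Call:
{"fn": "play_rows", "kwargs": {
  "rows": [
    [[0,0,-0.02],[0,0,0]],
    [[0,0,-0.04],[0,0,0]],
    [[0,0,-0.08],[0,0,0]],
    [[0,0,-0.12],[0,0,0]],
    [[0,0,-0.18],[0,0,0]],
    [[0,0,-0.25],[0,0,0]],
    [[0,0,-0.32],[0,0,0]],
    [[0,0,-0.4],[0,0,0]],
    [[0,0,-0.48],[0,0,0]],
    [[0,0,-0.55],[0,0,0]],
    [[0,0,-0.55],[0,0,0]]
  ]
}}

```text
time: 4.03
tool_pos: [0.5737, -0.2314, 0.2592]
tcp_rot: [2.146, 2.284, 0.004]
wrist_force: [1.2, 0.0, -0.5]
width: 0.431
grip_force: 44.6
```

```bash
python3 -c "
from h import *
go((.569,-.231,.24),93.7)
o=[]
for n,(x,y) in dict(top=(340,150),scene=(315,80)).items():
    d=cams.read_camera(n)['image'][y:y+100,x:x+100,::-1]; o.append(cv2.convertScaleAbs(cv2.resize(d,(400,400),interpolation=cv2.INTER_CUBIC),alpha=1.8,beta=15))
cv2.imwrite('pics/d2.png',np.hstack(o))"
```

```text
t 4.03 pos [ 0.5737 -0.2314  0.2592] shift [ 0.0031 -0.0192  0.0768] turn [ 0.0091  0.0048 -0.003 ]
 F [ 1.1773  0.0072 -0.5346] w 36.6 grip 44.596674480708316
```

View pics/d2.png

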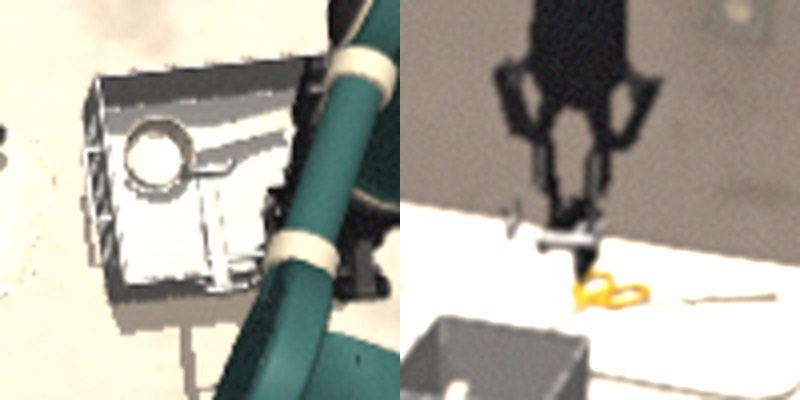

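The rest is held and clear of the bin. The scene crop shows the spine at (570,240), the far fork at (510,215) and the jaws at (585,265). I'll carry it over to the pan and check it close up there.

```bash
python3 -c "
from h import *
go((.548,-.01,.27),88);go((.54,.204,.27),82.5)"
```

```text
t 4.13 pos [ 0.5718 -0.2306  0.2546] shift [ 0.8866 -0.0402 -0.0623] turn [0.002  0.001  0.1237]
 F [-0.5146 -0.6794 -0.9629] w 36.9 grip 44.597793370485306
t 4.13 pos [ 0.5718 -0.2306  0.2546] shift [ 1.7429 -0.0188 -0.0631] turn [0.0021 0.0009 0.2459]
 F [-0.5146 -0.6794 -0.9629] w 36.9 grip 44.597793370485306
```

Call:
{"fn": "play_rows", "kwargs": {
  "rows": [
    [[0.1,0,-0.02],[0,0,0.02]],
    [[0.22,-0.01,-0.04],[0,0,0.04]],
    [[0.34,-0.02,-0.06],[0,0,0.06]],
    [[0.46,-0.02,-0.06],[0,0,0.08]],
    [[0.58,-0.03,-0.06],[0,0,0.1]],
    [[0.7,-0.03,-0.06],[0,0,0.12]],
    [[0.82,-0.04,-0.06],[0,0,0.12]],
    [[0.89,-0.04,-0.06],[0,0,0.12]]
  ]
}}

```text
time: 4.8
tool_pos: [0.5456, -0.0062, 0.2664]
tcp_rot: [-2.252, -2.184, 0.003]
wrist_force: [0.5, -0.0, -2.4]
width: 0.432
grip_force: 44.6
```

```bash
python3 -c "
from h import *
go((.54,.204,.27),82.5)"
```

```text
t 4.8 pos [ 0.5456 -0.0062  0.2664] shift [ 0.8396 -0.0482 -0.0131] turn [-0.0056 -0.0015  0.1275]
 F [ 0.4619 -0.0138 -2.3719] w 36.7 grip 44.575320511939935
```

Call:
{"fn": "play_rows", "kwargs": {
  "rows": [
    [[0.1,0,-0.01],[0,0,0.02]],
    [[0.22,-0.01,-0.01],[0,0,0.04]],
    [[0.34,-0.02,-0.01],[0,0,0.06]],
    [[0.46,-0.02,-0.01],[0,0,0.08]],
    [[0.58,-0.03,-0.01],[0,0,0.1]],
    [[0.7,-0.04,-0.01],[0,0,0.12]],
    [[0.8,-0.05,-0.01],[0,0,0.13]],
    [[0.84,-0.05,-0.01],[0,0,0.13]],
    [[0.84,-0.05,-0.01],[0,0,0.13]],
    [[0.84,-0.05,-0.01],[0,0,0.13]]
  ]
}}

```text
time: 5.63
tool_pos: [0.5412, 0.2009, 0.2696]
tcp_rot: [-2.364, -2.069, 0.005]
wrist_force: [-0.1, 0.3, -1.2]
width: 0.432
grip_force: 44.6
```

```bash
python3 -c "
from h import *
go((.54,.204,.27),82.5)
P=bot.read_state()['tool_pos'];o=[]
for n in('top','scene'):
    u,v=proj(n,P).astype(int);x,y=u-33,v-50+20*(n=='scene');print(n,x,y)
    d=cams.read_camera(n)['image'][max(y,0):y+100,x:x+66,::-1]; cv2.imwrite('pics/raw_'+n+'.png',d);o.append(cv2.convertScaleAbs(cv2.resize(d,(396,600),interpolation=cv2.INTER_CUBIC),alpha=1.8,beta=15))
cv2.imwrite('pics/d3.png',np.hstack(o))"
```

```text
t 5.63 pos [0.5412 0.2009 0.2696] shift [ 0.0117 -0.0062 -0.0015] turn [-0.0029  0.0027 -0.0022]
 F [-0.1354  0.3446 -1.163 ] w 36.7 grip 44.55984980799258
top 194 170
scene 271 155
```

View pics/d3.png

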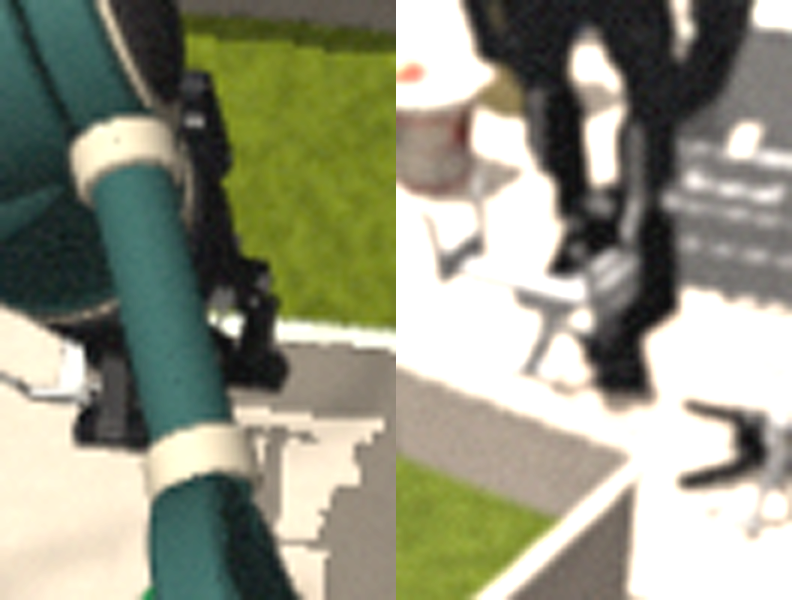

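```bash
python3 -c "
from h import *
for nm,P,yaw,off in (('d3',(.5412,.2009,.2696),-7.5,dict(top=(194,170,6,0),scene=(271,155,6,396))),('d2',(.5718,-.2306,.2546),3.7,dict(top=(340,150,4,0),scene=(315,80,4,400)))):
  R=Ro.from_euler('z',yaw,degrees=True).as_matrix(); O=np.array(P)-R@[.0035,0,.024]
  for k,q in dict(forkF=(38,52,22),fFp1=(38,40,44),fFp2=(38,64,44),forkN=(-34,52,22),fNp1=(-34,40,44),fNp2=(-34,64,44),jawfix=(0,20,-40),jawlev=(22,20,-40),fixtop=(-13,0,56)).items():
    W=O+R@(np.array(q)/1e3); r=[]
    for n in('top','scene'):
      x,y,s,dx=off[n]; u=proj(n,W); r.append(((u-[x,y])*s+[dx,0]).astype(int))
    print(nm,k,*r)
"
```

```text
d3 forkF [ 80 198] [449 221]
d3 fFp1 [ 96 189] [465 159]
d3 fFp2 [ 32 183] [427 185]
d3 forkN [ 48 384] [602 274]
d3 fNp1 [ 63 380] [619 210]
d3 fNp2 [  0 373] [582 237]
d3 jawfix [183 329] [582 346]
d3 jawlev [192 276] [537 330]
d3 fixtop [173 330] [632 124]
d2 forkF [200 166] [509 215]
d2 fFp1 [228 156] [515 184]
d2 fFp2 [186 159] [505 194]
d2 forkN [216 287] [596 227]
d2 fNp1 [244 279] [602 196]
d2 fNp2 [202 282] [594 206]
d2 jawfix [242 244] [563 278]
d2 jawlev [238 210] [538 274]
d2 fixtop [314 232] [592 161]
```

Call:
{"fn": "play_rows", "kwargs": {
  "rows": [
    [[0,-0.1,0],[0,0,0]],
    [[-0.03,-0.2,0.05],[0,0,0]],
    [[-0.05,-0.3,0.1],[0,0,0]],
    [[-0.05,-0.4,0.15],[0,0,0]],
    [[-0.05,-0.4,0.2],[0,0,0]],
    [[-0.05,-0.4,0.2],[0,0,0]],
    [[-0.05,-0.4,0.2],[0,0,0]],
    [[-0.05,-0.4,0.2],[0,0,0]]
  ]
}}

```text
time: 6.4
tool_pos: [0.4426, 0.2019, 0.2223]
tcp_rot: [2.366, 2.066, 0.003]
wrist_force: [-0.2, -0.2, -1.0]
width: 0.425
grip_force: 46.3
```

```bash
python3 -c "
from h import *
go((.54,.204,.27),82.5)
P=bot.read_state()['tool_pos'];o=[]
for n in('top','scene'):
    u,v=proj(n,P).astype(int);x,y=u-20,v-25+5*(n=='scene');print(n,x,y)
    d=cams.read_camera(n)['image'][max(y,0):y+60,x:x+40,::-1]; o.append(cv2.convertScaleAbs(cv2.resize(d,(400,600),interpolation=cv2.INTER_CUBIC),alpha=1.6,beta=15))
cv2.imwrite('pics/d4.png',np.hstack(o))"
```

```text
t 6.4 pos [0.4426 0.2019 0.2223] shift [ 0.0611  0.3853 -0.1902] turn [ 0.0023 -0.0008 -0.0056]
 F [-0.1806 -0.2275 -0.9502] w 36.1 grip 46.34685910306871
top 210 240
scene 322 192
```

View pics/d4.png

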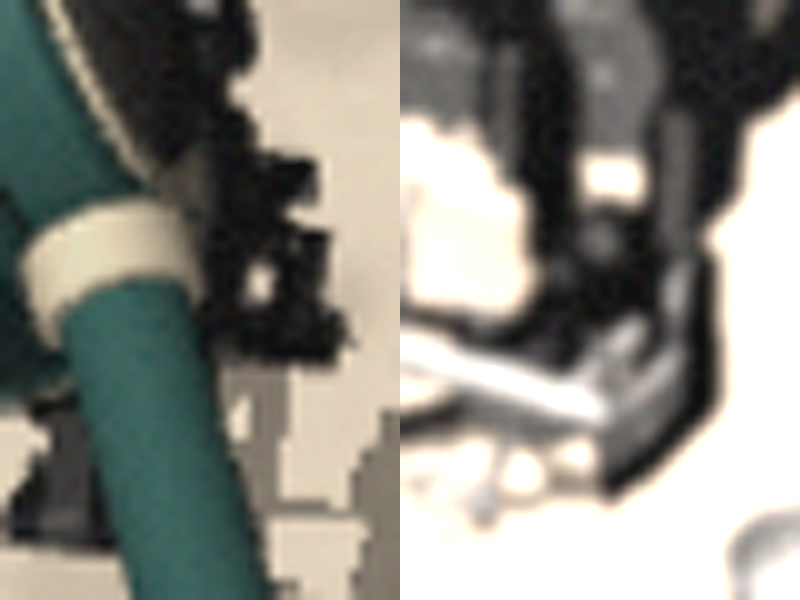

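```bash
python3 -c "
from h import *
s=bot.read_state();P=s['tool_pos'];print(P)
x0,y0=322,192
for pit in (0,8,15,25):
 for roll in (0,-15):
  R=(Ro.from_euler('z',-7.5,degrees=True)*Ro.from_euler('yx',[pit,roll],degrees=True)).as_matrix(); G=np.array(P)+[0,0,.019]; O=G-R@[.0035,0,.047]
  f=lambda q:((proj('scene',O+R@(np.array(q)/1e3))-[x0,y0]+.5)*10+[400,0]).astype(int).tolist()
  print(pit,roll,{k:f(q) for k,q in dict(F=(38,52,22),spN=(-34,52,11),N=(-34,52,22),Np1=(-34,40,44),Np2=(-34,64,44),jf=(-3,20,-40),jfy=(-3,-20,-40),jl=(22,20,-40),ft=(-15,12,56),fb=(-15,12,10),lt=(22,12,56)).items()})
"
```

```text
[0.4427 0.2022 0.2225]
0 0 {'F': [365, 292], 'spN': [636, 433], 'N': [637, 393], 'Np1': [668, 284], 'Np2': [613, 337], 'jf': [583, 496], 'jfy': [666, 412], 'jl': [494, 461], 'ft': [658, 156], 'fb': [651, 323], 'lt': [517, 109]}
0 -15 {'F': [384, 320], 'spN': [659, 452], 'N': [654, 420], 'Np1': [671, 318], 'Np2': [618, 392], 'jf': [632, 454], 'jfy': [711, 342], 'jl': [544, 421], 'ft': [653, 172], 'fb': [672, 309], 'lt': [513, 125]}
8 0 {'F': [379, 314], 'spN': [655, 419], 'N': [651, 377], 'Np1': [669, 265], 'Np2': [614, 317], 'jf': [628, 507], 'jfy': [710, 422], 'jl': [538, 484], 'ft': [652, 144], 'fb': [670, 319], 'lt': [513, 117]}
8 -15 {'F': [401, 338], 'spN': [675, 443], 'N': [664, 409], 'Np1': [669, 302], 'Np2': [615, 377], 'jf': [675, 466], 'jfy': [753, 352], 'jl': [587, 442], 'ft': [646, 163], 'fb': [689, 307], 'lt': [510, 132]}
15 0 {'F': [393, 331], 'spN': [669, 405], 'N': [660, 361], 'Np1': [667, 247], 'Np2': [612, 299], 'jf': [666, 511], 'jfy': [747, 426], 'jl': [577, 499], 'ft': [647, 135], 'fb': [686, 314], 'lt': [511, 125]}
15 -15 {'F': [417, 353], 'spN': [686, 432], 'N': [670, 397], 'Np1': [665, 287], 'Np2': [611, 362], 'jf': [711, 472], 'jfy': [789, 358], 'jl': [626, 456], 'ft': [639, 154], 'fb': [703, 303], 'lt': [509, 138]}
25 0 {'F': [415, 355], 'spN': [685, 379], 'N': [668, 335], 'Np1': [661, 220], 'Np2': [606, 272], 'jf': [719, 510], 'jfy': [800, 424], 'jl': [633, 514], 'ft': [637, 122], 'fb': [705, 301], 'lt': [509, 138]}
25 -15 {'F': [442, 373], 'spN': [697, 413], 'N': [674, 377], 'Np1': [655, 265], 'Np2': [601, 340], 'jf': [760, 474], 'jfy': [838, 359], 'jl': [680, 471], 'ft': [628, 143], 'fb': [720, 295], 'lt': [510, 149]}
```

The scene crop shows the fixed jaw's bottom edge running (610,490)–(715,400) and the spine running (400,340)–(600,410). The spine slope matches an upright rest, with its origin about 28 mm below the TCP, so I'll go over the lip.

```bash
python3 -c "
from h import *
go((.55,.205,.222),82.8)"
```

```text
t 6.5 pos [0.4427 0.2022 0.2225] shift [0.0687 0.4236 0.0028] turn [ 0.0025 -0.0012 -0.0121]
 F [-0.6513 -0.1203 -2.1938] w 36.0 grip 46.347156995907426
```

Call:
{"fn": "play_rows", "kwargs": {
  "rows": [
    [[0.02,0.1,-0.02],[0,0,0]],
    [[0.04,0.2,-0.02],[0,0,-0.01]],
    [[0.07,0.3,0],[0,0,-0.01]],
    [[0.07,0.38,0],[0,0,-0.01]],
    [[0.07,0.425,0],[0,0,-0.01]],
    [[0.07,0.425,0],[0,0,-0.01]],
    [[0.07,0.425,0],[0,0,-0.01]],
    [[0.07,0.425,0],[0,0,-0.01]],
    [[0.07,0.425,0],[0,0,-0.01]],
    [[0.07,0.425,0],[0,0,-0.01]]
  ]
}}

```text
time: 7.33
tool_pos: [0.5479, 0.2056, 0.2215]
tcp_rot: [-2.357, -2.077, -0.0]
wrist_force: [-0.2, 0.0, -0.6]
width: 0.426
grip_force: 46.3
```

```bash
python3 -c "
from h import *
go((.55,.205,.135),82.8)"
```

```text
t 7.33 pos [0.5479 0.2056 0.2215] shift [-0.0012  0.0086  0.3462] turn [-0.0001 -0.0001 -0.0002]
 F [-0.1821  0.0247 -0.5547] w 36.2 grip 46.34889186825603
```

Call:
{"fn": "play_rows", "kwargs": {
  "rows": [
    [[0,0.005,0.06],[0,0,0]],
    [[0,0.005,0.12],[0,0,0]],
    [[0,0.005,0.17],[0,0,0]],
    [[0,0.005,0.2],[0,0,0]],
    [[0,0.005,0.23],[0,0,0]],
    [[0,0.005,0.26],[0,0,0]],
    [[0,0.005,0.29],[0,0,0]],
    [[0,0.005,0.32],[0,0,0]],
    [[0,0.005,0.345],[0,0,0]],
    [[0,0.005,0.345],[0,0,0]],
    [[0,0.005,0.345],[0,0,0]],
    [[0,0.005,0.345],[0,0,0]]
  ]
}}

```text
time: 8.33
tool_pos: [0.5503, 0.2054, 0.1354]
tcp_rot: [2.357, 2.077, 0.001]
wrist_force: [0.3, 0.3, -0.5]
width: 0.427
grip_force: 46.3
```

```bash
python3 -c "
from h import *
go((.563,.2035,.122),82.8)
P=bot.read_state()['tool_pos'];n='scene';u,v=proj(n,P).astype(int);x,y=u-40,v-25;print(x,y)
d=cams.read_camera(n)['image'][y:y+60,x:x+80,::-1]; cv2.imwrite('pics/e1.png',cv2.convertScaleAbs(cv2.resize(d,(800,600),interpolation=cv2.INTER_CUBIC),alpha=1.6,beta=15))"
```

```text
t 8.33 pos [0.5503 0.2054 0.1354] shift [-0.0011  0.0513  0.0535] turn [ 0.0007 -0.0003 -0.0008]
 F [ 0.285   0.3243 -0.5299] w 36.3 grip 46.33266191929579
262 206
```

View pics/e1.png

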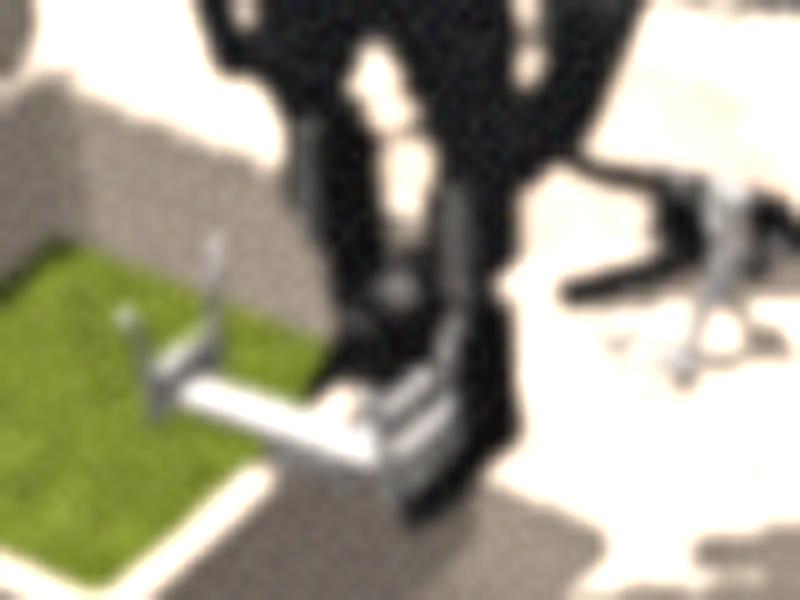

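This close view shows the rest upright over the front lip, with the fixed jaw at (430,500) outside the wall, the forks toward the sauce, and no contact force. Next I'll lower it to seat on the rim.

Call:
{"fn": "play_rows", "kwargs": {
  "rows": [
    [[0,0,0.01],[0,0,0]],
    [[0,0,0.02],[0,0,0]],
    [[0,0,0.03],[0,0,0]],
    [[0,0,0.035],[0,0,0]],
    [[0,0,0.04],[0,0,0]],
    [[0,0,0.04],[0,0,0]],
    [[0,0,0.04],[0,0,0]],
    [[0,0,0.04],[0,0,0]]
  ]
}}

```text
time: 9.05
tool_pos: [0.5506, 0.2058, 0.129]
tcp_rot: [2.357, 2.077, 0.003]
wrist_force: [-7.5, -1.5, 17.4]
width: 0.423
grip_force: 49.1
```

Call:
{"fn": "play_rows", "kwargs": {
  "rows": [
    [[0,0.005,-0.006],[0,0,0]],
    [[0,0.015,-0.008],[0,0,0]],
    [[0,0.025,-0.008],[0,0,0]],
    [[0,0.03,-0.008],[0,0,0]],
    [[0,0.03,-0.008],[0,0,0]],
    [[0,0.03,-0.008],[0,0,0]]
  ]
}}

```text
time: 9.55
tool_pos: [0.5581, 0.2049, 0.1289]
tcp_rot: [2.357, 2.077, 0.003]
wrist_force: [-2.0, 0.2, 6.2]
width: 0.428
grip_force: 47.7
```

Call:
{"fn": "play_rows", "kwargs": {
  "rows": [
    [[0,0.006,0],[0,0,0]],
    [[0,0.012,0],[0,0,0]],
    [[0,0.018,0],[0,0,0]],
    [[0,0.024,0],[0,0,0]],
    [[0,0.03,0],[0,0,0]],
    [[0,0.03,0],[0,0,0]],
    [[0,0.03,0],[0,0,0]]
  ]
}}

```text
time: 10.13
tool_pos: [0.5654, 0.2038, 0.1284]
tcp_rot: [2.357, 2.077, 0.002]
wrist_force: [-1.7, -0.3, 5.5]
width: 0.428
grip_force: 47.7
```

Call:
{"fn": "play_rows", "kwargs": {
  "rows": [
    [[0,0.006,0],[0,0,0]],
    [[0,0.012,0],[0,0,0]],
    [[0,0.016,0],[0,0,0]],
    [[0,0.016,0],[0,0,0]],
    [[0,0.016,0],[0,0,0]]
  ]
}}

```text
time: 10.55
tool_pos: [0.568, 0.2034, 0.1282]
tcp_rot: [-2.356, -2.075, 0.001]
wrist_force: [-5.9, 1.6, 5.7]
width: 0.425
grip_force: 49.2
```

Call:
{"fn": "play_rows", "kwargs": {
  "rows": [
    [[0,0.012,0.01],[0,0,0]],
    [[0,0.024,0.018],[0,0,0]],
    [[0,0.026,0.02],[0,0,0]],
    [[0,0.026,0.024],[0,0,0]],
    [[0,0.026,0.024],[0,0,0]],
    [[0,0.026,0.024],[0,0,0]]
  ],
  "claw": 0.12,
  "newtons": 30
}}

```text
time: 11.05
tool_pos: [0.5732, 0.2028, 0.1228]
tcp_rot: [-2.355, -2.074, 0.004]
wrist_force: [-10.5, -0.6, 13.0]
width: 0.561
grip_force: 14.0
```

Call:
{"fn": "play_rows", "kwargs": {
  "rows": [
    [[0,0.004,0.004],[0,0,0]],
    [[0,0.006,0.006],[0,0,0]],
    [[0,0.006,0.006],[0,0,0]],
    [[0,0.006,0.006],[0,0,0]],
    [[0,0.006,0.006],[0,0,0]]
  ],
  "claw": 0.25
}}

```text
time: 11.47
tool_pos: [0.5747, 0.2025, 0.1205]
tcp_rot: [-2.355, -2.074, 0.004]
wrist_force: [-7.9, 1.2, 9.5]
width: 0.624
grip_force: 10.5
```

Call:
{"fn": "play_rows", "kwargs": {
  "rows": [
    [[0,0.004,0.004],[0,0,0]],
    [[0,0.004,0.004],[0,0,0]],
    [[0,0.004,0.004],[0,0,0]],
    [[0,0.004,0.004],[0,0,0]],
    [[0,0.004,0.004],[0,0,0]]
  ],
  "claw": 0.35
}}

```text
time: 11.88
tool_pos: [0.5777, 0.2018, 0.1185]
tcp_rot: [-2.357, -2.077, 0.0]
wrist_force: [-2.8, 1.1, 2.3]
width: 0.677
grip_force: 1.5
```

Call:
{"fn": "play_rows", "kwargs": {
  "rows": [
    [[0,-0.01,0],[0,0,0]],
    [[0,-0.02,0],[0,0,0]],
    [[0,-0.02,0],[0,0,0]],
    [[0,-0.02,0],[0,0,0]],
    [[0,-0.02,-0.05],[0,0,0]],
    [[0,-0.02,-0.15],[0,0,0]],
    [[0,-0.02,-0.3],[0,0,0]],
    [[0,-0.02,-0.45],[0,0,0]],
    [[0,-0.02,-0.5],[0,0,0]],
    [[0,-0.02,-0.5],[0,0,0]]
  ],
  "claw": 1
}}

```text
time: 12.72
tool_pos: [0.5763, 0.2034, 0.2508]
tcp_rot: [2.353, 2.074, 0.017]
wrist_force: [0.3, -0.7, -0.2]
width: 1.001
grip_force: 0.0
```

```bash
python3 -c "
from h import *
go((.4408,-.0385,.15),90+4.7)
go((.47,.09,.24),88)"
```

```text
t 12.72 pos [0.5763 0.2034 0.2508] shift [-1.0299 -0.42    0.3941] turn [ 0.0141 -0.0045 -0.2652]
 F [ 0.3153 -0.7113 -0.2497] w 85.1 grip 0.0
t 12.72 pos [0.5763 0.2034 0.2508] shift [-0.5036 -0.365   0.0371] turn [ 0.0138 -0.0053 -0.1163]
 F [ 0.3153 -0.7113 -0.2497] w 85.1 grip 0.0
```

Call:
{"fn": "play_rows", "kwargs": {
  "rows": [
    [[-0.1,-0.06,0],[0,0,-0.02]],
    [[-0.2,-0.12,0],[0,0,-0.05]],
    [[-0.35,-0.18,0],[0,0,-0.08]],
    [[-0.5,-0.24,0.05],[0,0,-0.12]],
    [[-0.65,-0.3,0.1],[0.01,0,-0.16]],
    [[-0.8,-0.36,0.15],[0.01,0,-0.2]],
    [[-0.95,-0.42,0.2],[0.01,0,-0.24]],
    [[-1,-0.42,0.25],[0.01,0,-0.265]],
    [[-1,-0.42,0.3],[0.01,0,-0.265]],
    [[-1,-0.42,0.35],[0.01,0,-0.265]],
    [[-1,-0.42,0.4],[0.01,0,-0.265]]
  ]
}}

```text
time: 13.63
tool_pos: [0.4362, -0.033, 0.1424]
tcp_rot: [-2.126, -2.304, 0.009]
wrist_force: [-0.5, 0.1, 0.1]
width: 1.0
grip_force: 0.0
```

```bash
python3 -c "
from h import *
go((.4408,-.0385,.05),94.7)
o=[]
for n,(x,y) in dict(top=(190,165),scene=(262,196)).items():
    im=cams.read_camera(n)['image'][:,:,::-1]; cv2.imwrite('pics/full1_'+n+'.png',im)
    d=im[y:y+75,x:x+50] if n=='scene' else im[y+0:y+75,x+15:x+65]
    o.append(cv2.convertScaleAbs(cv2.resize(d,(400,600),interpolation=cv2.INTER_CUBIC),alpha=1.6,beta=15))
cv2.imwrite('pics/e2.png',np.hstack(o))"
```

```text
t 13.63 pos [ 0.4362 -0.033   0.1424] shift [-0.0236  0.0196  0.3693] turn [-0.011  -0.0012 -0.0022]
 F [-0.4643  0.1071  0.1341] w 85.0 grip 0.0
```

View pics/e2.png

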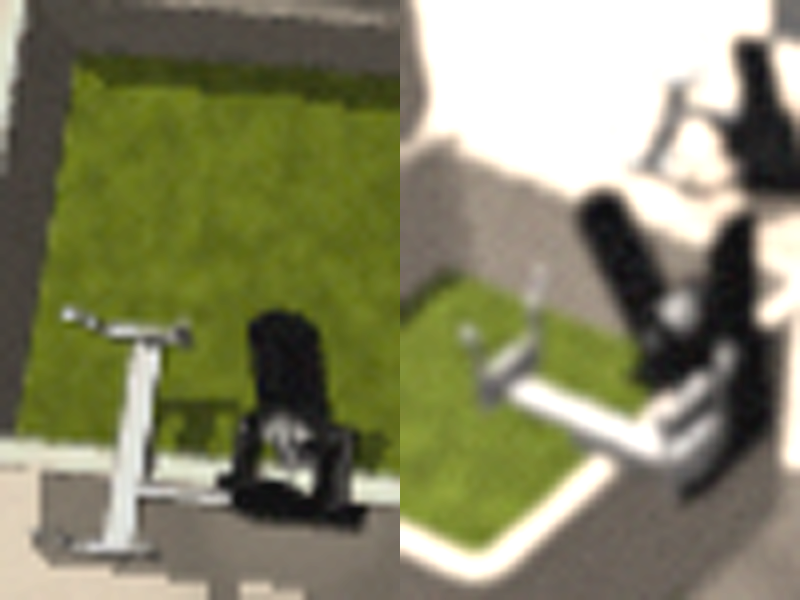

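The top crop (left) shows the rest clipped on the front lip at (290,490), its forks at (125,335) and (105,545), and the spine running (147,345)–(118,545). The scene crop shows it upright and seated. Next I'll measure the fork bed and go for the spoon.

```bash
python3 -c "
from h import *
T=lambda x,y:np.array([205+x/8-.5,165+y/8-.5]); S=lambda x,y:np.array([262+(x-400)/8-.5,196+y/8-.5])
a,b=onz('top',T(147,345),.112),onz('top',T(118,545),.112); print(a,b,np.degrees(np.arctan2(*(a-b)[1::-1])),np.linalg.norm(a-b))
print('far',tri(T(142,333),S(510,372)),'near',tri(T(112,548),S(680,435)))
for yaw in(-6,-8.,-10):
  R=Ro.from_euler('z',yaw,degrees=True).as_matrix(); O=np.array([.5645,.2035,.1])
  print(yaw,'bed',O+R@[.002,.052,.022],{k:[((proj('top',O+R@(np.array(q)/1e3))-[205,165]+.5)*8).astype(int).tolist(),((proj('scene',O+R@(np.array(q)/1e3))-[262,196]+.5)*8+[400,0]).astype(int).tolist()] for k,q in dict(spF=(38,52,12),spN=(-34,52,12),F=(38,52,22),N=(-34,52,22),lt=(40,0,56)).items()})
go((.4408,-.0385,.05),94.7)
im=cv2.imread('pics/full1_top.png')
"
```

```text
[0.6023 0.2485 0.112 ] [0.5352 0.2562 0.112 ] -6.54419753102197 0.06757695735463272
far (array([0.6055, 0.2494, 0.1152]), np.float64(0.0005689276421462245)) near (array([0.5359, 0.2576, 0.1187]), np.float64(0.005672820703400977))
-6 bed [0.5719 0.255  0.122 ] {'spF': [[139, 329], [500, 381]], 'spN': [[110, 542], [687, 456]], 'F': [[132, 323], [498, 356]], 'N': [[102, 538], [686, 430]], 'lt': [[268, 308], [584, 186]]}
-8.0 bed [0.5737 0.2547 0.122 ] {'spF': [[143, 324], [498, 377]], 'spN': [[107, 536], [680, 456]], 'F': [[137, 318], [496, 352]], 'N': [[100, 532], [679, 430]], 'lt': [[273, 309], [587, 184]]}
-10 bed [0.5755 0.2544 0.122 ] {'spF': [[148, 319], [497, 373]], 'spN': [[105, 530], [673, 456]], 'F': [[141, 313], [495, 348]], 'N': [[97, 526], [672, 430]], 'lt': [[277, 309], [589, 182]]}
t 13.73 pos [ 0.4345 -0.0324  0.1408] shift [-0.0272  0.028   0.3627] turn [-0.0171 -0.0025 -0.001 ]
 F [-0.3511  0.0057  1.0443] w 84.8 grip 0.0
```

Call:
{"fn": "play_rows", "kwargs": {
  "rows": [
    [[-0.01,0.01,0.05],[-0.01,0,0]],
    [[-0.02,0.02,0.12],[-0.01,0,0]],
    [[-0.025,0.027,0.2],[-0.01,0,0]],
    [[-0.025,0.027,0.28],[-0.01,0,0]],
    [[-0.025,0.027,0.35],[-0.01,0,0]],
    [[-0.025,0.027,0.4],[-0.01,0,0]],
    [[-0.025,0.027,0.4],[-0.01,0,0]],
    [[-0.025,0.027,0.4],[-0.01,0,0]],
    [[-0.025,0.027,0.4],[-0.01,0,0]]
  ],
  "claw": 0
}}

```text
time: 14.48
tool_pos: [0.4445, -0.0381, 0.0445]
tcp_rot: [2.128, 2.31, 0.002]
wrist_force: [0.2, -0.4, -0.4]
width: 0.499
grip_force: 0.0
```

```bash
python3 -c "
from h import *
go((.4408,-.0385,.005),94.7)"
```

```text
t 14.48 pos [ 0.4445 -0.0381  0.0445] shift [-0.0005 -0.0151  0.1579] turn [ 0.0018 -0.0007  0.0001]
 F [ 0.1847 -0.386  -0.4233] w 42.4 grip 0.0
```

Call:
{"fn": "play_rows", "kwargs": {
  "rows": [
    [[0,-0.01,0.03],[0,0,0]],
    [[0,-0.01,0.06],[0,0,0]],
    [[0,-0.01,0.09],[0,0,0]],
    [[0,-0.01,0.115],[0,0,0]],
    [[0,-0.01,0.135],[0,0,0]],
    [[0,-0.01,0.135],[0,0,0]],
    [[0,-0.01,0.135],[0,0,0]],
    [[0,-0.01,0.135],[0,0,0]]
  ]
}}

```text
time: 15.15
tool_pos: [0.4413, -0.0383, 0.0097]
tcp_rot: [-2.128, -2.31, -0.001]
wrist_force: [0.1, 0.1, 0.0]
width: 0.501
grip_force: 0.0
```

```bash
python3 -c "
from h import *
go((.4408,-.0385,.005),94.7)"
```

```text
t 15.15 pos [ 0.4413 -0.0383  0.0097] shift [-0.0008 -0.0019  0.019 ] turn [ 0.0001 -0.001  -0.0002]
 F [0.1359 0.1206 0.0293] w 42.6 grip 0.0
```

Call:
{"fn": "play_rows", "kwargs": {
  "rows": [
    [[0,0,0.01],[0,0,0]],
    [[0,0,0.017],[0,0,0]],
    [[0,0,0.017],[0,0,0]],
    [[0,0,0.017],[0,0,0]],
    [[0,0,0.017],[0,0,0]]
  ]
}}

```text
time: 15.57
tool_pos: [0.4412, -0.0382, 0.0055]
tcp_rot: [-2.128, -2.31, -0.001]
wrist_force: [-0.8, 0.1, -0.4]
width: 0.501
grip_force: 0.0
```

Call:
{"fn": "play_rows", "kwargs": {
  "rows": [
    [[0,0,0],[0,0,0]],
    [[0,0,0],[0,0,0]],
    [[0,0,0],[0,0,0]],
    [[0,0,0],[0,0,0]],
    [[0,0,0],[0,0,0]],
    [[0,0,0],[0,0,0]],
    [[0,0,0],[0,0,0]],
    [[0,0,0],[0,0,0]]
  ],
  "claw": -1,
  "newtons": 50
}}

```text
time: 16.23
tool_pos: [0.4413, -0.0383, 0.0057]
tcp_rot: [-2.128, -2.31, -0.001]
wrist_force: [-1.0, 0.2, 4.4]
width: 0.14
grip_force: 49.0
```

Call:
{"fn": "play_rows", "kwargs": {
  "rows": [
    [[0,0,-0.02],[0,0,0]],
    [[0,0,-0.06],[0,0,0]],
    [[0,0,-0.12],[0,0,0]],
    [[0,0,-0.2],[0,0,0]],
    [[0,0,-0.3],[0,0,0]],
    [[0,0,-0.42],[0,0,0]],
    [[0,0,-0.54],[0,0,0.1]],
    [[0,0,-0.66],[0,0,0.22]],
    [[0,0,-0.78],[0,0,0.34]],
    [[0,0,-0.9],[0,0,0.46]],
    [[0,0,-0.95],[0,0,0.58]],
    [[0,0,-0.95],[0,0,0.7]],
    [[0,0,-0.95],[0,0,0.8]],
    [[0,0,-0.95],[0,0,0.8]],
    [[0,0,-0.95],[0,0,0.8]]
  ]
}}

```text
time: 17.48
tool_pos: [0.4409, -0.0384, 0.2433]
tcp_rot: [-2.736, -1.542, -0.001]
wrist_force: [0.7, 0.6, -1.2]
width: 0.139
grip_force: 48.9
```

```bash
python3 -c "
from h import *
go((.5,.1,.25),25);go((.57,.253,.25),-6.8)
im=cams.read_camera('top')['image'];hsv=cv2.cvtColor(im,cv2.COLOR_RGB2HSV)
roi=hsv[250:295,280:390]
m=((roi[...,1]<30)&(roi[...,2]>60));print(m.sum())"
```

```text
t 17.48 pos [ 0.4409 -0.0384  0.2433] shift [ 0.5961 -0.0842 -0.0263] turn [-0.0005 -0.001   0.7514]
 F [ 0.6702  0.5987 -1.1884] w 11.8 grip 48.945963978767395
t 17.48 pos [ 0.4409 -0.0384  0.2433] shift [ 1.2646 -0.1616 -0.0257] turn [-0.0008 -0.0008  1.4581]
 F [ 0.6702  0.5987 -1.1884] w 11.8 grip 48.945963978767395
79
```

Call:
{"fn": "play_rows", "kwargs": {
  "rows": [
    [[0.1,-0.01,-0.02],[0,0,0.1]],
    [[0.2,-0.03,-0.03],[0,0,0.2]],
    [[0.3,-0.04,-0.03],[0,0,0.3]],
    [[0.4,-0.06,-0.03],[0,0,0.4]],
    [[0.5,-0.07,-0.03],[0,0,0.5]],
    [[0.6,-0.08,-0.03],[0,0,0.62]],
    [[0.6,-0.08,-0.03],[0,0,0.75]],
    [[0.6,-0.08,-0.03],[0,0,0.75]],
    [[0.6,-0.08,-0.03],[0,0,0.75]]
  ]
}}

```text
time: 18.28
tool_pos: [0.5016, 0.1002, 0.25]
tcp_rot: [-3.065, -0.685, 0.002]
wrist_force: [-0.4, -0.7, -1.3]
width: 0.135
grip_force: 49.0
```

```bash
python3 -c "
from h import *
go((.57,.253,.25),-6.8)"
```

```text
t 18.28 pos [0.5016 0.1002 0.25  ] shift [ 0.5079 -0.4365 -0.0001] turn [-0.0007  0.0017  0.7112]
 F [-0.4497 -0.6588 -1.3177] w 11.5 grip 48.95749390125275
```

Call:
{"fn": "play_rows", "kwargs": {
  "rows": [
    [[0.1,-0.08,0],[0,0,0.1]],
    [[0.2,-0.17,0],[0,0,0.22]],
    [[0.3,-0.26,0],[0,0,0.34]],
    [[0.4,-0.34,0],[0,0,0.46]],
    [[0.5,-0.43,0],[0,0,0.58]],
    [[0.51,-0.437,0],[0,0,0.7]],
    [[0.51,-0.437,0],[0,0,0.71]],
    [[0.51,-0.437,0],[0,0,0.71]],
    [[0.51,-0.437,0],[0,0,0.71]],
    [[0.51,-0.437,0],[0,0,0.71]]
  ]
}}

```text
time: 19.12
tool_pos: [0.5712, 0.2515, 0.2508]
tcp_rot: [-3.135, 0.19, 0.0]
wrist_force: [-0.2, -0.2, -0.5]
width: 0.139
grip_force: 49.0
```

```bash
python3 -c "
from h import *
go((.57,.253,.25),-6.8)
P=bot.read_state()['tool_pos'];R=Ro.from_euler('z',-6.8,degrees=True).as_matrix()
for n in('top','scene'):
    im=cams.read_camera(n)['image']; cv2.imwrite('pics/full2_'+n+'.png',im[:,:,::-1]); hsv=cv2.cvtColor(im,cv2.COLOR_RGB2HSV)
    B=P+R@[.092,0,.012]; E=P+R@[-.13,0,-.004]; b=proj(n,B); e=proj(n,E); print(n,'pred bowl',b,'end',e,'handle .05',proj(n,P+R@[.05,0,.008]),proj(n,P+R@[-.08,0,.002]))
    x,y=b.astype(int); w=hsv[y-22:y+23,x-22:x+23]; m=((w[...,1]<45)&(w[...,2]>85)).astype(np.uint8)
    nn,l,st,ce=cv2.connectedComponentsWithStats(m)
    for i in np.argsort(-st[1:,4])[:3]+1: print(st[i]+[x-22,y-22,0,0,0],ce[i]+[x-22,y-22])
"
```

```text
t 19.12 pos [0.5712 0.2515 0.2508] shift [-0.0054 -0.0052  0.0031] turn [-0.0005  0.0004 -0.0034]
 F [-0.2285 -0.243  -0.5289] w 11.8 grip 49.038952589035034
top pred bowl [212.2429 169.9959] end [199.1927 265.5551] handle .05 [209.9505 187.674 ] [201.9194 243.3378]
[196 157  30  35 422] [212.1848 172.9028]
[195 155   5   7  17] [196.7647 158.5294]
[216 158   9   6  10] [220.3 159.9]
scene pred bowl [252.9766 185.2023] end [331.6268 218.0769] handle .05 [266.6505 191.2592] [312.4032 209.1453]
[239 179  36  29 438] [259.6712 190.2397]
[232 163   1   2   2] [232.  163.5]
[266 168   1   1   1] [266. 168.]
```

```bash
python3 -c "
from h import *
im=cv2.imread('pics/full2_top.png');hsv=cv2.cvtColor(im,cv2.COLOR_BGR2HSV).astype(int)
for v in (160,165,170,175,180,184,188,236,240,244,248,252,256,260,264):
    u0=int(199.2+(265.5-v)*13.05/95.56); r=range(u0-9,u0+10); print(v,u0,[hsv[v,u,1] for u in r],[hsv[v,u,2] for u in r])
" | cut -c1-260
```

```text
160 213 [np.int64(44), np.int64(39), np.int64(19), np.int64(0), np.int64(17), np.int64(25), np.int64(18), np.int64(13), np.int64(18), np.int64(18), np.int64(15), np.int64(18), np.int64(22), np.int64(17), np.int64(15), np.int64(19), np.int64(17), np.int64(20), 
165 212 [np.int64(16), np.int64(20), np.int64(24), np.int64(21), np.int64(17), np.int64(14), np.int64(18), np.int64(15), np.int64(15), np.int64(17), np.int64(18), np.int64(15), np.int64(17), np.int64(18), np.int64(20), np.int64(18), np.int64(20), np.int64(19),
170 212 [np.int64(16), np.int64(18), np.int64(20), np.int64(18), np.int64(18), np.int64(18), np.int64(18), np.int64(17), np.int64(18), np.int64(18), np.int64(20), np.int64(18), np.int64(18), np.int64(19), np.int64(17), np.int64(20), np.int64(18), np.int64(20),
175 211 [np.int64(45), np.int64(34), np.int64(14), np.int64(21), np.int64(23), np.int64(20), np.int64(17), np.int64(19), np.int64(21), np.int64(16), np.int64(19), np.int64(19), np.int64(17), np.int64(19), np.int64(19), np.int64(21), np.int64(19), np.int64(19),
180 210 [np.int64(48), np.int64(45), np.int64(34), np.in
[... 2114 characters left out ...]
, np.int64(105), np.int64(105), np.int64(101), np.int64(101), np.int64(106), np.int64(99), np.int64(106), np.int64(99), np.int64(108), np.int64(107), np.int64(105), np.int64(119)
260 199 [np.int64(115), np.int64(121), np.int64(103), np.int64(121), np.int64(128), np.int64(132), np.int64(122), np.int64(121), np.int64(116), np.int64(111), np.int64(111), np.int64(114), np.int64(107), np.int64(111), np.int64(118), np.int64(111), np.int64(11
264 199 [np.int64(108), np.int64(131), np.int64(120), np.int64(131), np.int64(109), np.int64(124), np.int64(120), np.int64(124), np.int64(121), np.int64(115), np.int64(113), np.int64(128), np.int64(105), np.int64(117), np.int64(120), np.int64(114), np.int64(11
```

Call:
{"fn": "play_rows", "kwargs": {
  "rows": [
    [[-0.005,-0.005,0.05],[0,-0.02,0]],
    [[-0.005,-0.005,0.12],[0,-0.04,0]],
    [[-0.005,-0.005,0.2],[0,-0.06,0]],
    [[-0.005,-0.005,0.28],[0,-0.08,0]],
    [[-0.005,-0.005,0.34],[0,-0.08,0]],
    [[-0.005,-0.005,0.37],[0,-0.08,0]],
    [[-0.005,-0.005,0.37],[0,-0.08,0]],
    [[-0.005,-0.005,0.37],[0,-0.08,0]]
  ]
}}

```text
time: 19.88
tool_pos: [0.5697, 0.2541, 0.1564]
tcp_rot: [-3.131, 0.192, 0.103]
wrist_force: [0.2, -0.1, -0.8]
width: 0.136
grip_force: 49.0
```

```bash
python3 -c "
from h import *
go((.57,.253,.13),-6.8)
P=bot.read_state()['tool_pos'];R=Ro.from_euler('z',-6.8,degrees=True).as_matrix()
c=cams.read_camera('top')['image'];s=cams.read_camera('scene')['image'];cv2.imwrite('pics/f3_top.png',c[:,:,::-1]);cv2.imwrite('pics/f3_scene.png',s[:,:,::-1])
hsv=cv2.cvtColor(c,cv2.COLOR_RGB2HSV).astype(int)
for d in (.05,.06,-.06,-.08,-.1,-.12):
    u,v=proj('top',P+R@[d,0,.007]);v=int(v);r=np.arange(int(u)-14,int(u)+15);print(d,round(u,1),v,r[0],' '.join(map(str,hsv[v,r,1])),'|',' '.join(map(str,hsv[v,r,2])))
"
```

```text
t 19.88 pos [0.5697 0.2541 0.1564] shift [0.0088 0.0041 0.1054] turn [ 0.0005  0.0838 -0.0047]
 F [ 0.1576 -0.0529 -0.8305] w 11.5 grip 49.03737723827362
0.05 218.6 197 204 107 116 116 111 113 122 121 128 98 46 60 51 153 102 128 31 18 15 16 194 217 221 226 204 211 201 223 214 240 | 55 55 57 53 52 48 42 34 26 33 30 5 5 5 6 41 130 140 124 63 61 38 35 35 35 33 32 31 35
0.06 219.2 193 205 114 113 120 116 103 147 112 49 43 48 39 116 81 29 19 18 18 13 67 220 205 228 211 185 208 209 201 224 188 | 56 52 51 46 42 33 25 21 48 37 13 11 44 115 136 139 141 137 72 66 61 57 35 40 38 33 33 33 38
-0.06 212.1 239 198 128 124 124 128 110 117 135 120 105 107 112 104 107 103 100 99 103 99 107 109 123 134 96 164 146 146 198 142 70 | 40 41 41 40 37 37 34 34 34 43 57 59 62 62 64 62 62 59 57 42 29 19 8 14 14 7 9 9 22
-0.08 210.9 247 196 104 128 121 121 124 79 34 50 55 56 50 50 55 55 93 122 120 120 113 128 125 114 109 119 103 132 133 118 46 | 44 42 42 40 37 42 67 92 93 96 86 82 79 79 41 48 49 51 52 48 49 49 49 47 42 29 25 13 11
-0.1 209.6 255 195 102 111 125 116 119 110 125 128 138 120 128 135 131 116 131 139 132 142 151 123 102 118 127 131 124 111 111 120 127 | 45 46 45 46 45 44 43 42 37 34 34 34 33 33 33 33 29 27 27 27 25 28 36 39 37 39 39 36 38
-0.12 208.4 263 194 114 114 112 112 105 125 130 122 127 113 101 124 138 156 131 131 105 124 153 140 119 132 127 122 153 159 128 136 51 | 47 49 48 48 46 43 43 44 44 43 43 39 37 36 37 37 34 33 30 31 30 27 26 23 15 16 16 15 20
```

```bash
python3 -c "
from h import *
h=onz('top',(220.1,193),.1655);print(h)
R=Ro.from_euler('z',-6.8,degrees=True).as_matrix().T
P=bot.read_state()['tool_pos']
for n,q in dict(handle=h,tcp=P,spF=onz('top',(222.9,207.6),.112),spN=onz('top',(219.25,232.6),.112),spF2=onz('top',(222.4,206.1),.117)).items(): print(n,R@(q-[.57,.253,0]))
im=cv2.cvtColor(cv2.imread('pics/full1_top.png'),cv2.COLOR_BGR2HSV).astype(int)
for v in (211,214,217,220,223,226,229): print(v,' '.join(map(str,im[v,213:232,1])),'|',' '.join(map(str,im[v,213:232,2])))
"
```

```text
[0.6299 0.2441 0.1655]
handle [ 0.0605 -0.0017  0.1655]
tcp [0.0008 0.0018 0.1588]
spF [ 0.0327 -0.0007  0.112 ]
spN [-0.0349 -0.001   0.112 ]
spF2 [ 0.0357 -0.0001  0.117 ]
211 224 202 210 213 232 202 231 140 29 16 14 13 190 224 216 206 223 223 222 | 58 63 63 61 56 58 63 69 114 129 132 115 55 65 66 68 63 63 61
214 209 216 233 220 211 201 204 97 18 12 6 103 204 195 207 207 224 211 236 | 55 59 57 58 58 61 60 71 128 131 126 47 55 55 53 58 57 58 55
217 221 222 216 223 213 220 145 33 14 12 8 183 208 211 212 207 255 199 204 | 60 61 59 55 55 59 65 107 131 133 124 32 43 58 54 32 29 32 35
220 64 64 66 74 106 109 65 10 12 8 31 160 212 215 218 209 197 233 219 | 88 80 81 79 70 70 75 130 133 127 49 51 65 63 34 33 35 34 56
223 27 27 23 29 29 29 21 12 10 2 39 32 27 27 29 29 27 21 27 | 121 123 122 123 123 124 119 130 133 125 39 97 133 134 133 131 133 132 132
226 50 54 47 54 51 32 12 8 4 9 4 4 18 9 25 21 21 21 19 | 71 71 71 71 70 72 126 133 131 114 115 116 114 114 102 96 97 95 81
229 47 48 50 47 45 18 12 6 4 50 53 50 45 47 45 49 46 46 45 | 71 69 71 70 74 102 130 132 128 56 67 66 63 65 63 63 66 67 68
```

Call:
{"fn": "play_rows", "kwargs": {
  "rows": [
    [[0,0,0.03],[0,0,0]],
    [[0,0,0.06],[0,0,0]],
    [[0,0,0.09],[0,0,0]],
    [[0,0,0.11],[0,0,0]],
    [[0,0,0.13],[0,0,0]],
    [[0,0,0.14],[0,0,0]],
    [[0,0,0.14],[0,0,0]],
    [[0,0,0.14],[0,0,0]]
  ]
}}

```text
time: 20.65
tool_pos: [0.5682, 0.2547, 0.1231]
tcp_rot: [-3.13, 0.192, 0.099]
wrist_force: [0.4, 0.3, -0.5]
width: 0.133
grip_force: 49.0
```

```bash
python3 -c "
from h import *
go((.57,.253,.119),-6.8)"
```

```text
t 20.65 pos [0.5682 0.2547 0.1231] shift [0.009  0.0059 0.0159] turn [-0.001   0.0805 -0.0046]
 F [ 0.3683  0.3176 -0.5242] w 11.3 grip 49.03968930244446
```

Call:
{"fn": "play_rows", "kwargs": {
  "rows": [
    [[0,0,0.006],[0,0,0]],
    [[0,0,0.012],[0,0,0]],
    [[0,0,0.012],[0,0,0]],
    [[0,0,0.012],[0,0,0]],
    [[0,0,0.012],[0,0,0]]
  ]
}}

```text
time: 21.07
tool_pos: [0.5681, 0.2548, 0.1204]
tcp_rot: [-3.129, 0.192, 0.098]
wrist_force: [-0.3, 1.2, -0.6]
width: 0.139
grip_force: 49.0
```

Call:
{"fn": "play_rows", "kwargs": {
  "rows": [
    [[0,0,0.004],[0,0,0]],
    [[0,0,0.008],[0,0,0]],
    [[0,0,0.008],[0,0,0]],
    [[0,0,0.008],[0,0,0]],
    [[0,0,0.008],[0,0,0]]
  ]
}}

```text
time: 21.48
tool_pos: [0.5684, 0.2549, 0.1191]
tcp_rot: [-3.129, 0.192, 0.097]
wrist_force: [0.2, -0.8, 5.4]
width: 0.136
grip_force: 49.6
```

Call:
{"fn": "play_rows", "kwargs": {
  "rows": [
    [[0,0,-0.004],[0,0,0]],
    [[0,0,-0.004],[0,0,0]],
    [[0,0,-0.004],[0,0,0]],
    [[0,0,-0.004],[0,0,0]],
    [[0,0,-0.004],[0,0,0]]
  ],
  "claw": -0.36
}}

```text
time: 21.9
tool_pos: [0.5677, 0.2547, 0.1188]
tcp_rot: [-3.13, 0.192, 0.1]
wrist_force: [-0.1, 0.1, -0.6]
width: 0.322
grip_force: 0.0
```

Call:
{"fn": "play_rows", "kwargs": {
  "rows": [
    [[0,0,-0.02],[0,0,0]],
    [[0,0,-0.05],[0,0,0]],
    [[0,0,-0.1],[0,0,0]],
    [[0,0,-0.16],[0,0,0]],
    [[0,0,-0.25],[0,0,0]],
    [[0,0,-0.35],[0,0,0]],
    [[0,0,-0.45],[0,0,0]],
    [[0,0,-0.55],[0,0,0]],
    [[0,0,-0.55],[0,0,0]]
  ]
}}

```text
time: 22.65
tool_pos: [0.5802, 0.2548, 0.2652]
tcp_rot: [-3.125, 0.191, 0.08]
wrist_force: [0.2, -0.6, 0.7]
width: 0.32
grip_force: 0.0
```

```bash
python3 -c "
from h import *
go((.42,.0,.3),-6.8)"
```

```text
t 22.65 pos [0.5802 0.2548 0.2652] shift [-0.5185  1.0889 -0.1198] turn [-0.0086  0.0658 -0.0045]
 F [ 0.2157 -0.5832  0.7124] w 27.2 grip 0.0
```

Released cleanly. I'll move the arm aside and check numerically, since the viewing budget is used up.

Call:
{"fn": "play_rows", "kwargs": {
  "rows": [
    [[-0.05,0.1,-0.05],[0,0,0]],
    [[-0.1,0.25,-0.1],[0,0.02,0]],
    [[-0.2,0.4,-0.12],[0,0.05,0]],
    [[-0.3,0.55,-0.12],[0,0.06,0]],
    [[-0.4,0.7,-0.12],[0,0.06,0]],
    [[-0.5,0.85,-0.12],[0,0.06,0]],
    [[-0.52,1,-0.12],[0,0.06,0]],
    [[-0.52,1,-0.12],[0,0.06,0]],
    [[-0.52,1,-0.12],[0,0.06,0]]
  ]
}}

```text
time: 23.4
tool_pos: [0.4184, 0.019, 0.2955]
tcp_rot: [-3.134, 0.198, 0.021]
wrist_force: [-0.3, 0.0, -0.3]
width: 0.321
grip_force: 0.0
```

```bash
python3 -c "
from h import *
print(bot.read_state()['tool_pos'])
R=Ro.from_euler('z',-6.8,degrees=True).as_matrix();B=np.array([.569,.253,.122])
for n in('top','scene'):
    im=cams.read_camera(n)['image'];cv2.imwrite('pics/g_'+n+'.png',im[:,:,::-1]); hsv=cv2.cvtColor(im,cv2.COLOR_RGB2HSV)
    old=cv2.imread('pics/full1_'+n+'.png')[:,:,::-1]; d=(cv2.absdiff(im,old).max(2)>25).astype(np.uint8)
    print(n,'pred bowl',proj(n,B+R@[.092,0,.009]),'end',proj(n,B+R@[-.135,0,0]),'handle .05',proj(n,B+R@[.05,0,.004]),'-.08',proj(n,B+R@[-.08,0,.004]))
    e=proj(n,B+R@[-.135,0,0]);b=proj(n,B+R@[.092,0,.009]);x0,x1=int(min(e[0],b[0]))-22,int(max(e[0],b[0]))+22;y0,y1=int(min(e[1],b[1]))-22,int(max(e[1],b[1]))+22
    w=hsv[y0:y1,x0:x1]; m=d[y0:y1,x0:x1]&(w[...,1]<60)&(w[...,2]>70)
    for v in range(0,m.shape[0],6):
        xs=np.where(m[v])[0]
        if len(xs): print(v+y0,xs.min()+x0,xs.max()+x0,len(xs),end=' | ')
    print()
"
```

```text
[0.4184 0.019  0.2955]
top pred bowl [224.2456 184.8018] end [212.1649 271.0783] handle .05 [222.3688 200.5421] -.08 [215.0029 249.5017]
180 216 233 15 | 186 215 235 19 | 192 218 231 14 | 198 221 225 5 | 204 220 224 5 | 210 219 221 3 | 216 218 220 3 | 222 225 225 1 | 228 216 221 4 | 234 215 220 6 | 240 214 214 1 | 246 234 234 1 | 252 229 234 6 | 258 212 232 7 | 264 216 231 6 | 270 215 215 1 | 282 225 227 3 | 
scene pred bowl [258.0416 229.981 ] end [333.3801 263.5695] handle .05 [270.9151 236.7343] -.08 [313.6247 254.1729]
231 250 268 19 | 237 249 275 27 | 243 279 291 13 | 249 284 354 22 | 255 306 314 9 | 261 321 326 5 |
```

```bash
python3 -c "
from workcell import bot
print(bot.finish_job())"
```

```text
the job is handed in; nothing more can be done
None
```

The rest is clipped fully down on the pan's front rim, and the spoon lies in its forks with the bowl over the sauce; the job was handed in at about 23.5 s of the 58 s, with the spoon's final position checked only by camera measurements because the picture limit was used up.

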